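# Shut the pencil case, lower the stop onto it, lock the clamp

## Task

Push the wooden pencil case's lid fully shut with the gripper while the stop above it is still up, then lower the stop by its fin until its rubber foot gently touches the lid, and last swing the clamp lever round clockwise to its end to lock it. Leave the stop resting on the shut lid, the case in its place on the stand, and the jar, the pencil and the eraser where they are.

Things in the scene. Friction and masses are not known exactly. Their poses are not given: they have to be found in the camera images.
- stand: Fixed hold-down stand: plywood board on two runners, its top 55 mm above the table. Origin at table height; x points away from the robot's side, y to the left, z up (yaw 0 = world axes). The board spans x -100..80, y -160..140 mm. A steel column (20 mm across, top 300 mm above the table) stands at x 0, y 70; the stop slides on it. Two low strips along y hold the case front and back, at x -83..-75 (6 mm high) and x 19..27 (12 mm high).
- case: Loose wooden pencil case, 90 (x) x 170 (y) x 35 mm high without its lid, walls 7 mm, 0.45 kg. It stands on the board between the strips, square to the stand, centred about x -28, y -50 mm in the stand's frame (y varies by 15 mm). Origin: centre of its underside; axes as the stand's. It must stay there.
- lid (a joint): Angle of the case's lid, a flat wooden board 8 mm thick covering the whole case, without handle, hinged along y at the case's far (+x) top edge. 0 = shut (top of the lid 43 mm above the case's underside), growing as its free edge, the one nearer the robot, rises. It starts 0.4 to 0.7 rad open and stays where it is left (stiff hinge, moved by about 1 N at the free edge); pushed down on its top near the free edge it shuts.
- lid_hinge (a point): Point on the lid's hinge line, at mid-width of the case, at the height of the case's rim (35 mm above its underside).
- stop (a joint): How far the stop has come down, m: 0 = top, at most 0.11; the foot meets the shut lid at about 0.095. It slides straight down and up on the column, with about 8 N of friction (about 5 N moves it down, 12 N up), and stays where it is left. It is an aluminium cross-bar (24 wide, 16 high) along the stand's y from the column to above the case, with the foot under its end and an upright fin on top of that end.
- stop_foot (a point): Centre of the underside of the stop's round rubber foot (24 mm across), at x 0, y -50 mm in the stand's frame, above the lid; foot and neck reach 25 mm up to the underside of the bar.
- stop_fin (a point): Grasp point on the stop's upright fin (14 mm thick along the stand's y, 36 mm along x, rising 51 mm above the bar): 75 mm straight above the foot, 17 mm below the fin's top, 34 mm above the bar's top.
- lever (a joint): Angle of the clamp lever, rad: 0 = unlocked, its arm pointing to the stand's -x (towards the robot); growing clockwise seen from above until it points to +y at the end stop, 1.5 = locked. It starts at 0 to 0.3 and stays where it is left; it takes about 1.3 N at the knob. It rides up and down with the stop.
- lever_pivot (a point): Vertical pivot axis of the lever, at mid-height of its arm, on the front of the stop's sliding block: x -40, y 80 mm in the stand's frame.
- lever_knob (a point): Grasp point on the lever's upright round handle (16 mm across, 48 mm tall), 65 mm from the pivot axis, 26 mm above the middle of the arm, 18 mm below the handle's top.
- rail: Fixed brushed-steel hook rail: a 14 mm bar along its y axis, axis 400 mm above the table, running right over the stand (5 to 30 mm beyond the stand's origin, on the far side), so that the fin and the lever must be reached with a tilted tool from the robot's side. Posts at y +-560 mm. A white mesh basket hangs at y -490..-350 (240 to 350 mm high, 90 mm deep), a wooden abacus at y 365..475 (160 to 355 mm high). Origin on the table under the middle of the bar.
- jar: Loose glass jar with metal twist cap, 80 mm across, 110 mm tall; leave alone. Origin: centre of its underside.
- eraser: Loose white eraser 65 x 26 x 14 mm lying on the table; leave alone. Origin: centre of its underside.
- pencil: Loose red pencil 178 mm long, 8 mm thick, lying on the table; leave alone. Origin: under the middle of its shaft.
Mind the look-alikes: they are no part of the job. Of the things that look like the case, the largest one is meant.

How it is judged (in metres and radians):
On the way, in this order (a step that is already met when the one before it is completed fails the run):
1. the lid is shut while the stop is still well above it and unlocked (value of joint lid below 0.06 rad and value of joint stop below 0.07 m and value of joint lever below 0.6 rad), for 0.2 s.
2. the stop touches the shut lid, the lever still unlocked (contact force between stop and case above 0.3 N and value of joint lid below 0.06 rad and value of joint lever below 0.6 rad), for 0.2 s.
At the end, for the whole second after the job is handed in: The lever is turned past 1.3 rad, the lid is shut (under 0.06 rad), the stop's foot rests on it (contact over 0.3 N), and the case stands level and at rest within 12 mm of where it was (value of joint lever above 1.3 rad and value of joint lid below 0.06 rad and contact force between stop and case above 0.3 N and distance of case from where it was at the start of the episode below 0.012 m and angle between case's own z axis and vertical below 0.05 rad and linear speed of case below 0.01 m/s); the robot touches nothing.
It fails at once if the foot is pressed on the case with more than 35 N (contact force between stop and case above 35 N).
It fails at once if the lever is locked while the stop is still up (value of joint lever above 0.9 rad and value of joint stop below 0.07 m).
It fails at once if the jar, eraser or pencil is moved more than 30 mm, or the jar tipped (distance of any of jar, eraser, pencil from where it was at the start of the episode above 0.03 m or angle between jar's own z axis and vertical above 0.3 rad).
It also fails if it takes over 72 s, if anything falls off the work surface, if the arm or the gripper's body presses on something with over 40 N, if the wrist force passes 120 N, or if a joint passes its speed limit or range.

## Robot

A 7-joint arm with a two-finger parallel gripper is mounted at the origin on the work surface. World frame = base frame: x ahead of the robot, y to its left, z up, the work surface at z = 0. Lengths are in mm, angles in rad, forces in N, time in s.
With the tool pointing down it reaches from about 400 to 900 mm from the base axis. Payload 5.5 kg.
Tool frame: the origin (TCP) lies on the centre line of the jaws, within the pads' length; the fingertips stand 22 mm ahead of it and the grasp point (between the pads) lies 3 mm ahead of it; z points along the fingers, y is the direction in which the jaws open and shut (so a half turn about z gives the same grasp; the last joint's range is limited). The gripper opens to 92 mm and grips with 3 to 60 N. Pads are 19 mm wide; open, the fingers measure 130 mm over their backs; the gripper's body (75 mm by 190 mm) begins 47 mm behind the grasp point.
Start: joints at [1.528, 0.501, -0.427, 1.55, 0.221, 1.138, -0.21], TCP at [195.719, -619.833, 248.729] pointing down, gripper open.
Joint ranges: [-2.88, 2.88], [-0.31, 2.03], [-1.54, 1.56], [0.2, 2.42], [-1.41, 4.55], [0.19, 2.02], [-2.57, 2.57]. Speed limits (rad/s): [2.57, 2.57, 3.14, 3.14, 3.14, 3.14, 3.14].

## Interface

Orientations are given as a unit quaternion [w, x, y, z].
In Python, from cell import get_state, get_image, sign_off, spot_in gives the robot as it stands.
- The arm moves only by the tool drive_tool, never from a script. Its arguments are lists of equal length, an entry for each row: "claw": the closure, from -1 (fully open) to 1 (shut), so that 0 is half open; "travel": the shift along the world's x, y, z in mm, a list of three; "yaw": the turn about the world's z in degrees. In form: {"claw": [claw, ...], "travel": [[x, y, z], ...], "yaw": [yaw, ...]}. A call has exactly 10 rows; each row is the pose to reach, as a shift and turn from the pose commanded when the call began; what a row does not reach only later rows make up. A row lasts 1/10 s, in which the tool goes at most 50 mm and 8.59 degrees, less where a joint would pass 70% of its speed; a pose out of reach is approached as far as the arm can. A call with a gripper value outside its range is refused whole. The fingers move at their own pace and stop on an object; "force" is the grip in N (left out, the last holds). Time passes only in rows, so rows that repeat a pose let the fingers close, or fill a call up. It gives the time, the measured TCP pose, the force and the opening at its end, in the units of the state.
- get_state(): the state, without advancing time (a new reading comes with each control period).
- get_image(name): name is "side" or "top"; returns a dict with "pixels" (480x640x3 uint8, red, green, blue), "K" (3x3 intrinsics, pixels), "distortion" ([k1, k2, p1, p2, k3] as OpenCV has them; the pictures are not rectified), "eye" and "orientation" of the camera in the world. Camera axes: x right, y up, looking along -z (the intrinsics and any distortion apply to the point x, -y, -z); pixel columns grow to the right and rows downward; lengths in mm; the calibration is good to about 2 mm. A picture is of the moment at which its call begins. There is no depth.
- sign_off(): hands the job in, once; it reports no verdict.
Trained networks look in a picture, given as the dict that the camera call returned (one of the last four; its "shot" number tells which), for a name from the list of things; names that differ only in an ending like _2 or _b are one class to them, and where a whole thing is asked for, a point or a joint stands for the part that bears it (a point fixed in the world has none). Each returns a list of dicts, best first, with "confidence" (0 to 1); they miss things now and then, are a little off and sometimes report something else, mostly with a low value. They report only what shows in the picture. A call takes as long as a camera call. They do not tell look-alikes from the thing itself.
- spot_in(target, picture): "rect" ([left, top, width, height] in pixels, round what is visible of it).
The state is a dict: "time_s": time; "joint_positions": joint angles; "joint_vel": joint speeds; "joint_torque": joint torques, N m; "position": TCP position; "tool_rot": TCP orientation; "ft_force": force on the tool from outside, world axes, zero at the start; "ft_torque": the same for the moment, N m; "gripper_width": finger opening in mm.
Only numpy, scipy, OpenCV 4.12 (cv2) and the standard library are available. Lean on these libraries where they do the work, as an engineer would, in place of code of your own. Each camera call takes 0.05 s, during which the arm holds its last target.

## Working session

There is one attempt and no reset: what is moved stays moved. The work goes in short steps, Python scripts to look and compute and a tool call to move; the robot and the scene stay as the last step left them, time stands still between calls to the robot, and variables do not carry over. Pictures are saved under pics/ and viewed, and the job is handed in when it is done.

Besides the shell and the picture viewer there is one more tool, called after "Call:" by a JSON object that holds its "method" and its "body", one argument or row to a line. drive_tool: Moves the arm, as the interface text tells. Its arguments: {"type":"object","properties":{"claw":{"type":"array","items":{"type":"number"}},"travel":{"type":"array","items":{"type":"array","items":{"type":"number"}}},"yaw":{"type":"array","items":{"type":"number"}},"force":{"type":"number"}},"required":["claw","travel","yaw"]}

```bash
ls; mkdir -p pics
cat > h.py <<'E'
from cell import *
import numpy as np, cv2
from scipy.spatial.transform import Rotation as R
def rot(p): q=p['orientation']; return R.from_quat([q[1],q[2],q[3],q[0]]).as_matrix()
def proj(p,X):
    X=np.atleast_2d(np.array(X,float)); c=(X-np.array(p['eye']))@rot(p)
    c=c*[1,-1,-1]
    return cv2.projectPoints(c.reshape(-1,1,3),np.zeros(3),np.zeros(3),np.array(p['K'],float),np.array(p['distortion'],float))[0].reshape(-1,2)
def ray(p,uv):
    n=cv2.undistortPoints(np.array(uv,float).reshape(-1,1,2),np.array(p['K'],float),np.array(p['distortion'],float)).reshape(-1,2)
    d=np.c_[n[:,0],-n[:,1],-np.ones(len(n))]@rot(p).T
    return np.array(p['eye'],float),d
def atz(p,uv,z):
    e,d=ray(p,uv); return e+d*((z-e[2])/d[:,2])[:,None]
def save(p,n): cv2.imwrite('pics/'+n+'.png',cv2.cvtColor(np.ascontiguousarray(p['pixels']),cv2.COLOR_RGB2BGR))
E
python3 - <<'E'
from h import *
import pickle
P={}
for n in('side','top'):
    p=get_image(n);P[n]=p;save(p,n+'0');print(n,p['eye'],rot(p).round(2).tolist(),np.array(p['K'])[0,0])
    for t in('stand','case','lid','stop','stop_fin','stop_foot','lever_knob','jar','eraser','pencil','rail'):
        print(t,[(np.round(r['rect']).astype(int).tolist(),round(r['confidence'],2)) for r in spot_in(t,p)[:4]])
pickle.dump(P,open('P0.pkl','wb'))
print(get_state())
E
```

```text
pics
side [ 431.99039459  896.53678835 1106.18624961] [[-0.99, 0.11, -0.12], [-0.16, -0.71, 0.68], [-0.0, 0.69, 0.72]] 497.7060483687043
stand [([279, 180, 81, 123], 0.71), ([318, 195, 38, 66], 0.35)]
case [([317, 196, 38, 66], 0.9), ([229, 225, 44, 40], 0.89)]
lid [([323, 198, 25, 36], 0.93), ([226, 223, 47, 32], 0.64), ([396, 219, 24, 32], 0.56)]
stop [([301, 184, 55, 63], 0.71)]
stop_fin [([304, 182, 53, 61], 0.82)]
stop_foot [([300, 184, 54, 62], 0.57)]
lever_knob [([324, 230, 31, 15], 0.56)]
jar [([363, 168, 25, 39], 0.94)]
eraser [([323, 398, 24, 22], 0.82)]
pencil [([378, 273, 17, 49], 0.54)]
rail [([235, 56, 112, 424], 0.77)]
top [ 441.50354256  -15.04100483 1674.29311933] [[0.01, 0.99, -0.11], [-1.0, 0.01, -0.02], [-0.02, 0.11, 0.99]] 597.4025580012698
stand [([294, 213, 120, 68], 0.95)]
case [([372, 314, 48, 30], 0.87), ([336, 145, 52, 45], 0.83), ([341, 234, 68, 35], 0.78)]
lid [([338, 138, 49, 50], 0.83), ([374, 317, 50, 28], 0.82)]
stop [([304, 223, 72, 54], 0.57), ([178, 271, 21, 20], 0.36)]
stop_fin [([303, 223, 77, 54], 0.9)]
stop_foot [([306, 221, 71, 57], 0.63)]
lev
[... 198 characters left out ...]
ositions': array([ 1.52822851,  0.50094023, -0.4269717 ,  1.55039735,  0.22083597,
        1.13829156, -0.21028383]), 'joint_vel': array([ 0.000217  , -0.00168811, -0.00067732,  0.00141857,  0.00175739,
       -0.00218144, -0.00087252]), 'joint_torque': array([ 1.21984740e-04, -5.66454256e+01, -5.81070185e+00, -2.79500753e+01,
       -6.66583423e-02,  2.07253365e-02,  4.04294940e-05]), 'position': array([ 195.67662091, -619.8497077 ,  248.70202657]), 'tool_rot': array([-4.46566327e-06,  9.88333341e-01,  1.52306296e-01,  9.57506261e-07]), 'ft_force': array([-0.11000321, -1.0007675 , -0.84207818]), 'ft_torque': array([-0.00335076,  0.02461459,  0.03831259]), 'gripper_width': 91.69604309573417}
```

View pictures.

Run:
```python
import cv2
a=cv2.imread('pics/side0.png');b=cv2.imread('pics/top0.png')
cv2.imwrite('pics/s1.png',cv2.resize(a[150:330,200:440],None,fx=3.3,fy=3.3,interpolation=cv2.INTER_CUBIC))
cv2.imwrite('pics/t1.png',cv2.resize(b[120:350,160:480],None,fx=2.5,fy=2.5,interpolation=cv2.INTER_CUBIC))
```

```text
(no output)
```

View pics/side0.png

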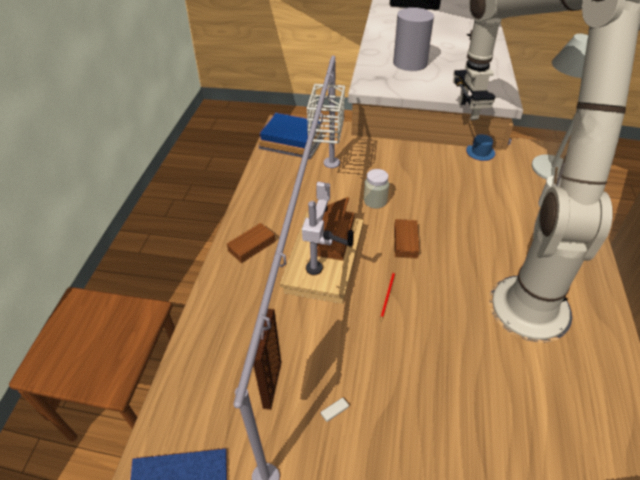

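View pics/s1.png

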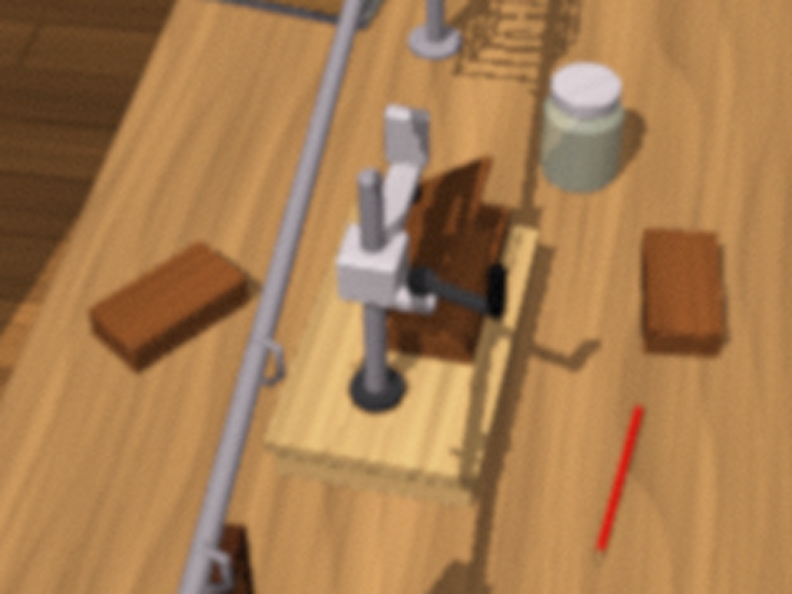

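View pics/t1.png

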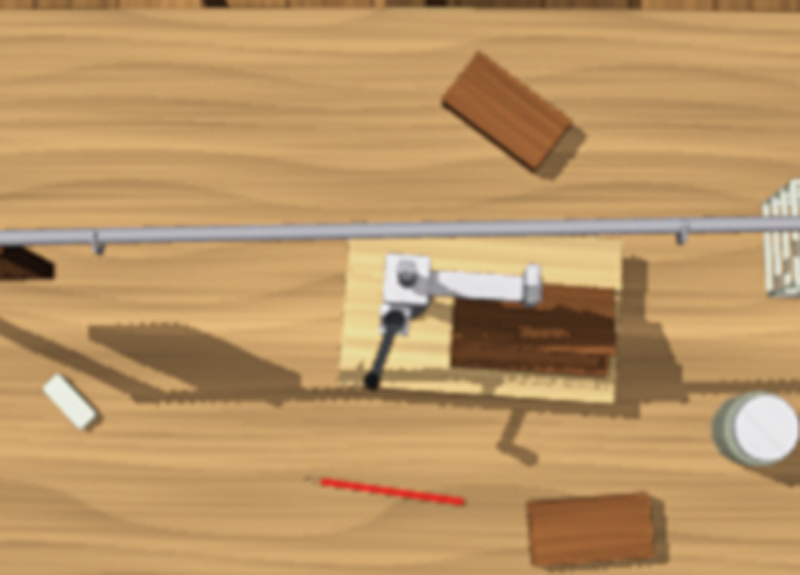

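View pics/top0.png

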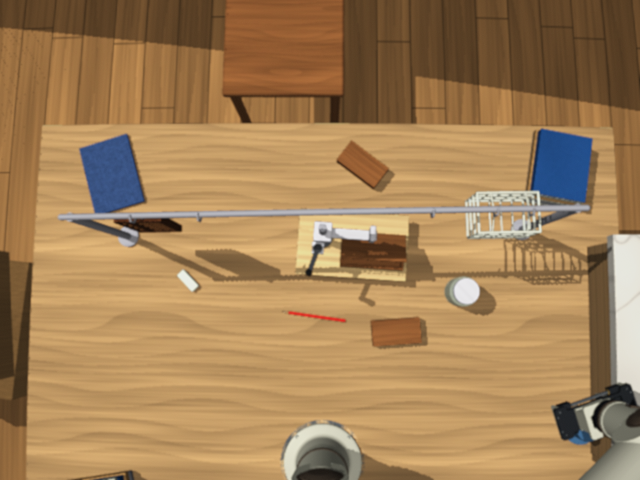

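```bash
cat > fit.py <<'E'
from h import *
import pickle
from scipy.optimize import least_squares
P=pickle.load(open('P0.pkl','rb'))
T=lambda u,v:(160+u/2.5,120+v/2.5); S=lambda u,v:(200+u/3.3,150+v/3.3)
obs=[('top',T(614,402),(-100,-160,55)),('top',T(340,381),(-100,140,55)),('top',T(349,240),(80,140,55)),('top',T(408,272),(0,70,300)),
('side',S(538,228),(-100,-160,55)),('side',S(268,446),(80,140,55)),('side',S(470,485),(-100,140,55)),('side',S(372,177),(0,70,300))]
def W(q,l):
    c,s=np.cos(q[2]),np.sin(q[2]); l=np.array(l,float); return np.array([q[0]+c*l[0]-s*l[1],q[1]+s*l[0]+c*l[1],l[2]])
def res(q): return np.concatenate([proj(P[n],W(q,l))[0]-uv for n,uv,l in obs])
if __name__=='__main__':
    r=least_squares(res,[620,-50,0],x_scale=[1,1,.01],loss='soft_l1');q=r.x;print(q,res(q).reshape(-1,2).round(1).tolist())
    # rail
    for uv in [(180,214.5),(300,212.5),(350,211.7),(400,210.8)]: print('rail top',atz(P['top'],[uv],400).round(0))
    print('rail S',[atz(P['side'],[S(*u)],400).round(0).tolist() for u in[(346,30),(300,190),(265,325),(225,470)]])
    # lid free edge
    for n in P:
      p=P[n]; im=np.ascontiguousarray(p['pixels'])[...,::-1].copy()
      pts={'fin':(0,-50,285),'foot':(0,-50,193),'piv':(-40,80,0),'c1':(-73,-135,55),'c2':(-73,35,55)}
      print(n,{k:proj(p,W(q,v))[0].round(1).tolist() for k,v in pts.items()})
E
python3 fit.py
```

```text
[ 6.05360997e+02 -6.65038362e+01 -4.98548767e-02] [[0.2, 0.2], [-0.8, 2.2], [-0.2, -7.0], [-1.2, -0.2], [-0.1, -0.0], [-1.0, -1.4], [2.8, -2.3], [0.1, -0.2]]
rail top [[625. 312. 400.]]
rail top [[631.  50. 400.]]
rail top [[634. -58. 400.]]
rail top [[ 637. -166.  400.]]
rail S [[[634.0, -38.0, 400.0]], [[630.0, 134.0, 400.0]], [[626.0, 254.0, 400.0]], [[624.0, 364.0, 400.0]]]
side {'fin': [323.3, 178.0], 'foot': [323.4, 204.2], 'piv': [327.8, 286.8], 'c1': [352.9, 223.3], 'c2': [342.6, 264.2]}
top {'fin': [373.3, 232.3], 'foot': [370.6, 236.5], 'piv': [319.0, 255.4], 'c1': [397.1, 270.5], 'c2': [334.4, 266.9]}
```

Run:
```python
import fit; from fit import *
del fit.obs[2]
fit.obs[1]=('top',T(339,382),(-100,140,55))
r=least_squares(res,[605,-66,-.05],x_scale=[1,1,.01],loss='soft_l1');q=r.x;print(q,res(q).reshape(-1,2).round(1).tolist())
np.save('q.npy',q)
print('foot',W(q,(0,-50,0)),'piv',W(q,(-40,80,0)),'col',W(q,(0,70,0)))
for n,c,f in (('top',(285,205,130,80),6),('side',(270,175,100,130),4.5)):
    p=P[n]; im=np.ascontiguousarray(p['pixels'])[...,::-1]
    x,y,w,h=c; big=cv2.resize(im[y:y+h,x:x+w],None,fx=f,fy=f,interpolation=cv2.INTER_CUBIC)
    def pl(l,col,closed=True):
        g=((proj(p,[W(q,a) for a in l])-[x,y]+.5)*f).astype(np.int32); cv2.polylines(big,[g],closed,col,1)
    pl([(-100,-160,55),(80,-160,55),(80,140,55),(-100,140,55)],(0,255,0))
    pl([(-18,-57,285),(18,-57,285),(18,-43,285),(-18,-43,285)],(255,0,0))
    for dy in (0,):
        pl([(-73,-135+dy,55),(17,-135+dy,55),(17,35+dy,55),(-73,35+dy,55)],(255,255,0))
        pl([(17,-135+dy,90),(17,35+dy,90)],(0,255,255))
        for a in (.4,.55,.7):
            X=17-90*np.cos(a); Z=90+90*np.sin(a)
            pl([(17,-135,90),(X,-135,Z),(X,35,Z),(17,35,90)],(0,0,255))
    cv2.imwrite(f'pics/o_{n}.png',big)
```

```text
[ 6.05979382e+02 -6.64553683e+01 -5.44569299e-02] [[0.0, 0.3], [-0.6, 1.3], [-1.2, -0.6], [-0.0, 0.1], [-1.5, -1.6], [2.3, -2.3], [-0.3, -0.2]]
foot [ 603.25788077 -116.38124764    0.        ] piv [570.39307961  15.60323949   0.        ] col [609.78948294   3.44086289   0.        ]
```

View pics/o_top.png

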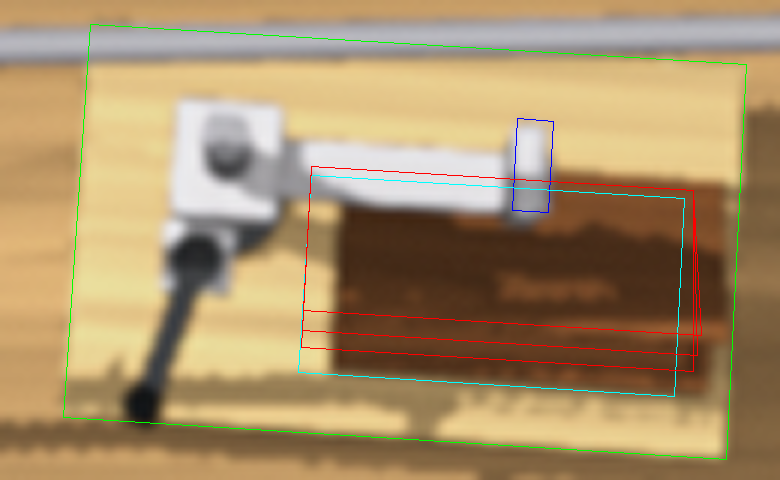

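View pics/o_side.png

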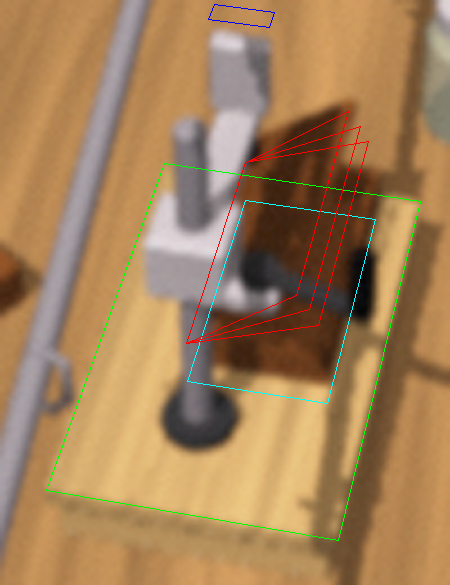

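```bash
cat >> h.py <<'E'
def tri(pa,a,pb,b):
    e1,d1=ray(pa,[a]);e2,d2=ray(pb,[b]);d1=d1[0]/np.linalg.norm(d1);d2=d2[0]/np.linalg.norm(d2)
    s=np.linalg.lstsq(np.c_[d1,-d2],e2-e1,rcond=None)[0];x=e1+s[0]*d1;y=e2+s[1]*d2
    return (x+y)/2,np.linalg.norm(x-y)
E
python3 - <<'E'
from h import *
import pickle
P=pickle.load(open('P0.pkl','rb'))
t=lambda u,v:(285+u/6-.4,205+v/6-.4); s=lambda u,v:(270+u/4.5-.4,175+v/4.5-.4)
for n,a,b in [('knobtop',(143,403),(362,252)),('hub',(196,258),(258,268)),('fin -x-y... front top right',(548,212),(262,42)),('fin far left top',(522,122),(213,36)),('fin near left top',(514,210),(244,44)),('coltop',(225,125),(188,124)),('block +x+y',(178,97),(148,240)),('blk -x +y',(170,212),(205,250)),('lid far free corner',(722,345),(350,105)),('case base -x+y',(335,378),(330,380))]:
    X,e=tri(P['top'],t(*a),P['side'],s(*b));print(n,X.round(0),round(e,1))
im=P['side']['pixels'][...,::-1]
cv2.imwrite('pics/arm.png',cv2.resize(im[0:320,420:640],None,fx=2,fy=2))
E
```

```text
knobtop [511.  35. 253.] 1.1
hub [572.  16. 212.] 0.3
fin -x-y... front top right [ 590. -124.  260.] 4.5
fin far left top [ 621. -114.  270.] 2.6
fin near left top [ 594. -110.  269.] 13.1
coltop [614.   3. 303.] 3.3
block +x+y [635.  23. 232.] 3.1
blk -x +y [595.  27. 232.] 11.0
lid far free corner [ 545. -208.  146.] 4.0
case base -x+y [534. -44.  59.] 3.3
```

View pics/arm.png

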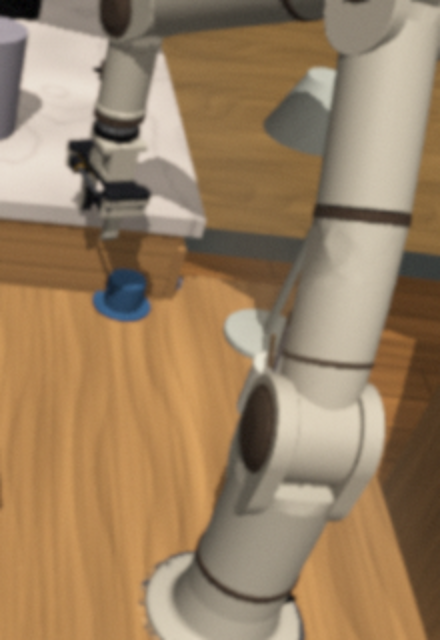

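Run:
```python
from h import *
import pickle
P=pickle.load(open('P0.pkl','rb'))
for z in range(220,640,30):
    u=proj(P['side'],[196,-620,z])[0]; w=proj(P['side'],[[151,-620,z],[241,-620,z]])
    print(z,((u-[420,0])*2).round(0), 'width for 90mm',round(2*abs(w[0,0]-w[1,0])))
im=P['side']['pixels'][...,::-1]
cv2.imwrite('pics/arm2.png',cv2.resize(im[0:130,440:530],None,fx=6,fy=4.6,interpolation=cv2.INTER_CUBIC))
```

```text
220 [ 94. 226.] width for 90mm 54
250 [ 97. 211.] width for 90mm 54
280 [101. 195.] width for 90mm 55
310 [104. 178.] width for 90mm 56
340 [108. 162.] width for 90mm 56
370 [111. 145.] width for 90mm 57
400 [115. 127.] width for 90mm 58
430 [119. 109.] width for 90mm 58
460 [123.  91.] width for 90mm 59
490 [127.  72.] width for 90mm 60
520 [130.  53.] width for 90mm 61
550 [135.  33.] width for 90mm 61
580 [139.  13.] width for 90mm 62
610 [143.  -7.] width for 90mm 63
```

View pics/arm2.png

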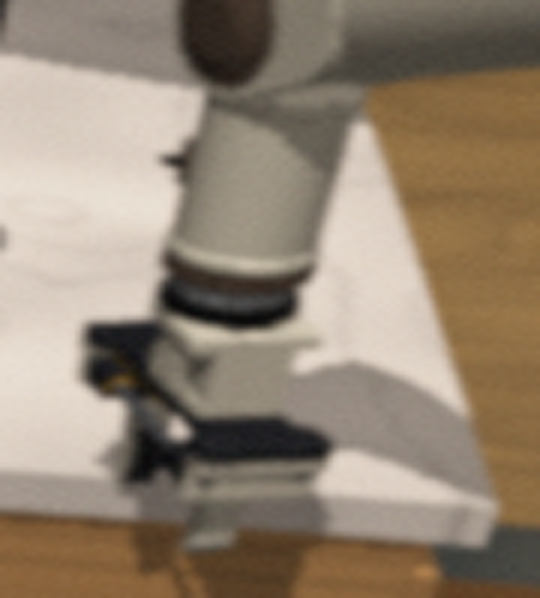

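Call:
{"method": "drive_tool", "body": {
  "claw": [-1,-1,-1,-1,-1,-1,-1,-1,-1,-1],
  "travel": [
    [34,36,0],
    [68,72,0],
    [102,108,0],
    [136,144,0],
    [170,180,0],
    [204,216,0],
    [238,252,0],
    [272,288,0],
    [306,324,0],
    [340,360,0]
  ],
  "yaw": [-2,-4,-6,-8,-10,-12,-14,-16,-16,-16]
}}

```text
time_s: 2.2
position: [536.9, -258.4, 249.0]
tool_rot: [0.0, 1.0, 0.013, 0.0]
ft_force: [0.9, -0.3, 0.2]
gripper_width: 91.5
```

Call:
{"method": "drive_tool", "body": {
  "claw": [-1,-1,-1,-1,-1,-1,-1,-1,-1,-1],
  "travel": [
    [7,7,-10],
    [15,15,-30],
    [15,15,-50],
    [15,15,-65],
    [15,15,-75],
    [15,15,-83],
    [15,15,-91],
    [15,15,-99],
    [15,15,-107],
    [15,15,-113]
  ],
  "yaw": [0,0,0,0,0,0,0,0,0,0]
}}

```text
time_s: 3.2
position: [550.7, -245.0, 135.2]
tool_rot: [0.0, 1.0, 0.013, 0.0]
ft_force: [-0.1, -0.2, 1.1]
gripper_width: 91.5
```

```bash
cat > look.py <<'E'
import sys
from h import *
n=sys.argv[1]
for c,(x,y,w,h) in (('side',(250,150,160,150)),('top',(280,190,180,130))):
    p=get_image(c); im=np.ascontiguousarray(p['pixels'])[...,::-1]
    import pickle; pickle.dump(p,open(f'{n}_{c}.pkl','wb'))
    f=2.5 if c=='side' else 2.2
    globals()[c]=cv2.resize(im[y:y+h,x:x+w],(int(w*f),int(h*f)),interpolation=cv2.INTER_CUBIC)
H=max(side.shape[0],top.shape[0]); o=np.zeros((H,side.shape[1]+top.shape[1],3),np.uint8)
o[:side.shape[0],:side.shape[1]]=side;o[:top.shape[0],side.shape[1]:]=top
cv2.imwrite(f'pics/{n}.png',o)
s=get_state();print(s['time_s'],s['position'].round(1),s['ft_force'].round(1))
E
python3 look.py L1
```

```text
3.3 [ 550.3 -244.7  134.7] [ 0.   0.3 -0.1]
```

View pics/L1.png

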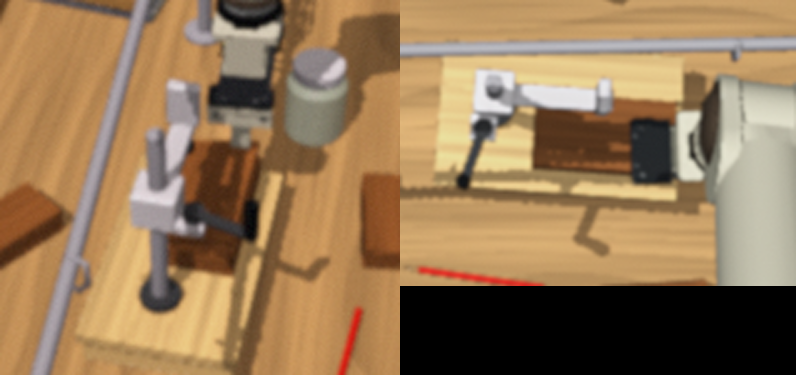

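Call:
{"method": "drive_tool", "body": {
  "claw": [-1,-1,-1,-1,-1,-1,-1,-1,-1,-1],
  "travel": [
    [0,0,-3],
    [0,0,-6],
    [0,0,-8],
    [0,0,-10],
    [0,0,-12],
    [0,0,-13],
    [0,0,-13.5],
    [0,0,-14],
    [0,0,-14],
    [0,0,-14]
  ],
  "yaw": [0,0,0,0,0,0,0,0,0,0]
}}

```text
time_s: 4.3
position: [550.9, -244.8, 121.8]
tool_rot: [0.0, 1.0, 0.013, 0.0]
ft_force: [0.7, 0.4, 0.9]
gripper_width: 91.8
```

Call:
{"method": "drive_tool", "body": {
  "claw": [-1,-1,-1,-1,-1,-1,-1,-1,-1,-1],
  "travel": [
    [0,0,-0.5],
    [0,0,-1],
    [0,0,-1.5],
    [0,0,-2],
    [0,0,-2.5],
    [0,0,-3],
    [0,0,-3],
    [0,0,-3],
    [0,0,-3],
    [0,0,-3]
  ],
  "yaw": [0,0,0,0,0,0,0,0,0,0]
}}

```text
time_s: 5.3
position: [551.0, -244.9, 120.5]
tool_rot: [0.0, 1.0, 0.013, 0.0]
ft_force: [-5.5, 1.4, 13.6]
gripper_width: 91.7
```

Call:
{"method": "drive_tool", "body": {
  "claw": [-1,-1,-1,-1,0,1,1,1,1,1],
  "travel": [
    [0,0,8],
    [0,0,40],
    [0,0,80],
    [0,0,120],
    [0,0,155],
    [0,20,180],
    [0,60,187],
    [0,100,187],
    [0,120,187],
    [0,128,187]
  ],
  "yaw": [0,0,0,0,0,0,0,0,0,0]
}}

```text
time_s: 6.3
position: [550.9, -113.6, 306.3]
tool_rot: [-0.0, 1.0, 0.016, 0.0]
ft_force: [0.8, -0.4, -0.2]
gripper_width: 48.3
```

```bash
python3 look.py L2
python3 - <<'E'
import cv2,pickle,numpy as np
p=pickle.load(open('L2_side.pkl','rb'));im=np.ascontiguousarray(p['pixels'])[...,::-1]
cv2.imwrite('pics/L2s.png',cv2.resize(im[100:290,260:400],None,fx=4,fy=3.1,interpolation=cv2.INTER_CUBIC))
E
```

```text
6.4 [ 550.8 -116.   305.9] [0.3 0.6 0.4]
```

View pics/L2.png

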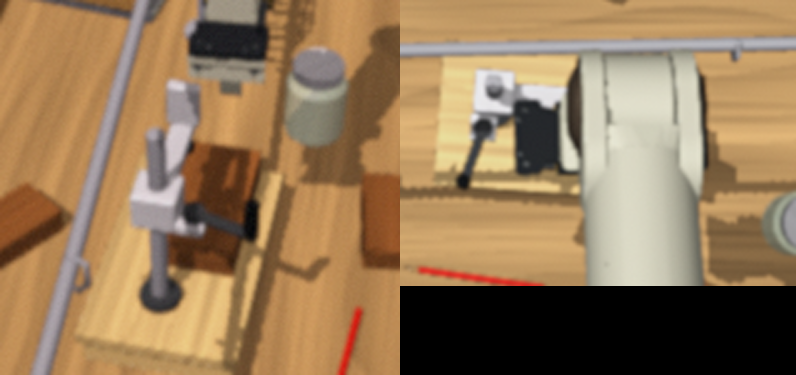

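View pics/L2s.png

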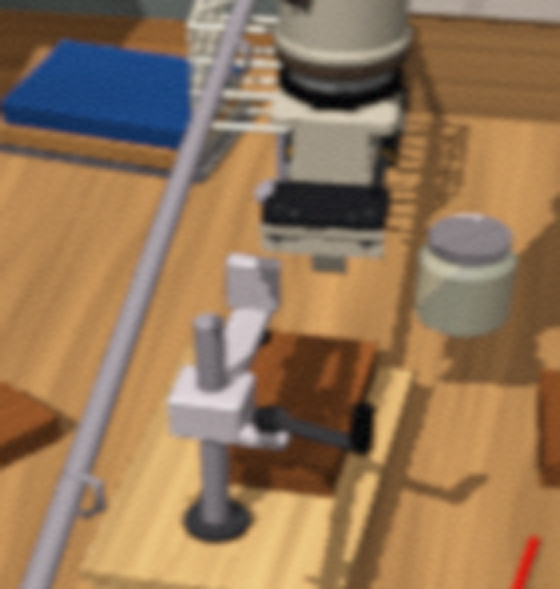

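Call:
{"method": "drive_tool", "body": {
  "claw": [1,1,1,1,1,1,1,1,1,1],
  "travel": [
    [6,-0.5,0],
    [12,-0.5,0],
    [18,-0.5,0],
    [22,-0.5,0],
    [25,-0.5,0],
    [27,-0.5,0],
    [29,-0.5,0],
    [31,-0.5,0],
    [32,-0.5,0],
    [32,-0.5,0]
  ],
  "yaw": [0,0,0,0,0,0,0,0,0,0]
}}

```text
time_s: 7.4
position: [582.8, -117.3, 305.8]
tool_rot: [0.0, 1.0, 0.013, 0.0]
ft_force: [0.3, 0.5, 0.4]
gripper_width: 0.3
```

```bash
python3 look.py L3
python3 - <<'E'
import cv2,pickle,numpy as np
from h import *
p=pickle.load(open('L3_side.pkl','rb'));im=np.ascontiguousarray(p['pixels'])[...,::-1]
cv2.imwrite('pics/L3s.png',cv2.resize(im[100:240,270:370],None,fx=6,fy=4.2,interpolation=cv2.INTER_CUBIC))
E
```

```text
7.5 [ 582.7 -117.3  305.8] [-0.4  0.3 -0.8]
```

View pics/L3s.png

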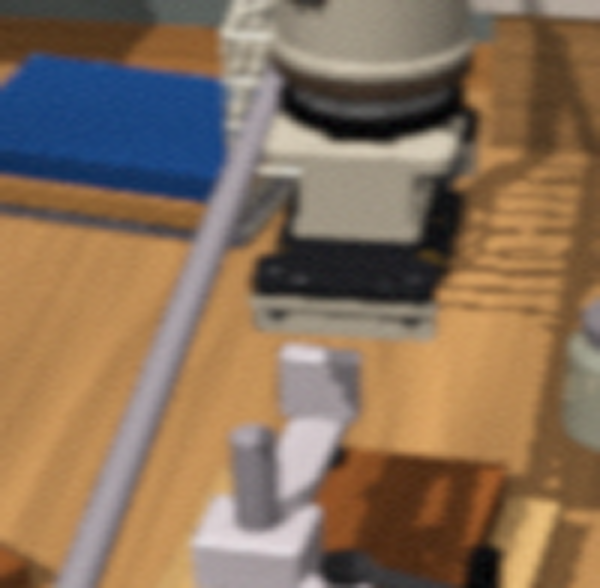

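View pics/L3.png

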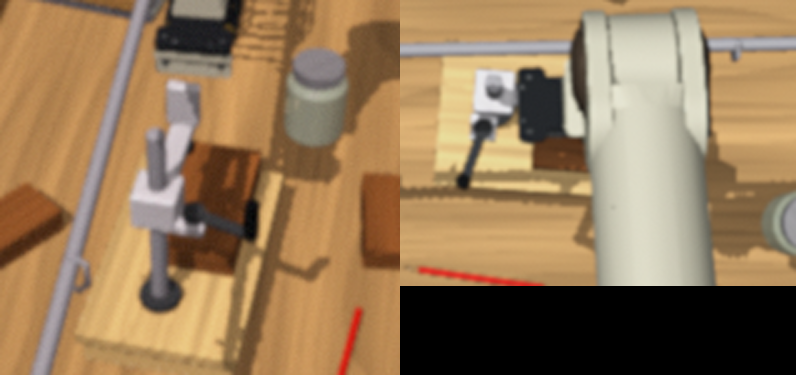

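Call:
{"method": "drive_tool", "body": {
  "claw": [1,1,1,1,1,1,1,1,1,1],
  "travel": [
    [0,0,-3],
    [0,0,-6],
    [0,0,-9],
    [0,0,-12],
    [0,0,-15],
    [0,0,-18],
    [0,0,-21],
    [0,0,-24],
    [0,0,-27],
    [0,0,-30]
  ],
  "yaw": [0,0,0,0,0,0,0,0,0,0]
}}

```text
time_s: 8.5
position: [582.8, -117.3, 275.7]
tool_rot: [0.0, 1.0, 0.013, 0.0]
ft_force: [-2.0, 0.1, 5.0]
gripper_width: 0.5
```

```bash
python3 look.py L4; python3 -c "
from h import *
import numpy as np
print(get_state()['joint_torque'].round(1))"
```

```text
8.6 [ 582.7 -117.3  275.2] [0.9 0.2 0.3]
[ -0.1 -47.9  -6.6 -27.8  -0.   -0.3  -0. ]
```

View pics/L4.png

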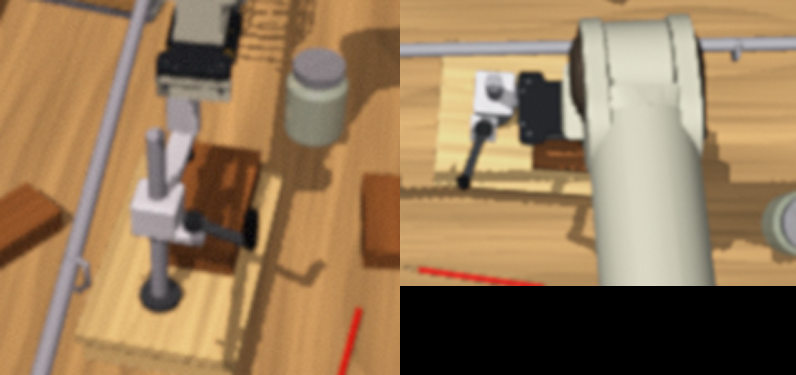

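Call:
{"method": "drive_tool", "body": {
  "claw": [1,1,1,1,1,1,1,1,1,1],
  "travel": [
    [0,0,-5],
    [0,0,-11],
    [0,0,-17],
    [0,0,-23],
    [0,0,-29],
    [0,0,-35],
    [0,0,-41],
    [0,0,-47],
    [0,0,-51],
    [0,0,-54]
  ],
  "yaw": [0,0,0,0,0,0,0,0,0,0]
}}

```text
time_s: 9.6
position: [582.8, -117.4, 221.5]
tool_rot: [-0.0, 1.0, 0.013, 0.0]
ft_force: [-1.3, -0.3, 4.4]
gripper_width: 0.2
```

Call:
{"method": "drive_tool", "body": {
  "claw": [1,1,1,1,1,1,1,1,1,1],
  "travel": [
    [0,0,-0.6],
    [0,0,-1.2],
    [0,0,-1.8],
    [0,0,-2.4],
    [0,0,-3],
    [0,0,-3.6],
    [0,0,-4.2],
    [0,0,-4.8],
    [0,0,-5.4],
    [0,0,-6]
  ],
  "yaw": [0,0,0,0,0,0,0,0,0,0]
}}

```text
time_s: 10.6
position: [582.8, -117.4, 215.7]
tool_rot: [0.0, 1.0, 0.013, 0.0]
ft_force: [-0.4, 0.0, 4.1]
gripper_width: 0.5
```

Near contact; small steps from here.

Call:
{"method": "drive_tool", "body": {
  "claw": [1,1,1,1,1,1,1,1,1,1],
  "travel": [
    [0,0,-0.2],
    [0,0,-0.4],
    [0,0,-0.6],
    [0,0,-0.8],
    [0,0,-1],
    [0,0,-1.2],
    [0,0,-1.4],
    [0,0,-1.6],
    [0,0,-1.8],
    [0,0,-2]
  ],
  "yaw": [0,0,0,0,0,0,0,0,0,0]
}}

```text
time_s: 11.6
position: [582.8, -117.4, 213.7]
tool_rot: [0.0, 1.0, 0.013, 0.0]
ft_force: [0.8, -0.1, 3.4]
gripper_width: 0.2
```

Call:
{"method": "drive_tool", "body": {
  "claw": [1,1,1,1,1,1,1,1,1,1],
  "travel": [
    [0,0,-0.1],
    [0,0,-0.2],
    [0,0,-0.3],
    [0,0,-0.4],
    [0,0,-0.5],
    [0,0,-0.6],
    [0,0,-0.7],
    [0,0,-0.8],
    [0,0,-0.9],
    [0,0,-1]
  ],
  "yaw": [0,0,0,0,0,0,0,0,0,0]
}}

```text
time_s: 12.6
position: [582.8, -117.3, 212.8]
tool_rot: [0.0, 1.0, 0.013, 0.0]
ft_force: [0.2, -0.8, 5.0]
gripper_width: 0.8
```

Call:
{"method": "drive_tool", "body": {
  "claw": [1,1,1,1,1,1,1,1,1,1],
  "travel": [
    [0,0,-0.1],
    [0,0,-0.2],
    [0,0,-0.3],
    [0,0,-0.4],
    [0,0,-0.5],
    [0,0,-0.6],
    [0,0,-0.7],
    [0,0,-0.8],
    [0,0,-0.9],
    [0,0,-1]
  ],
  "yaw": [0,0,0,0,0,0,0,0,0,0]
}}

```text
time_s: 13.6
position: [582.8, -117.3, 212.6]
tool_rot: [0.0, 1.0, 0.013, 0.0]
ft_force: [-1.4, -0.4, 10.1]
gripper_width: 0.6
```

Call:
{"method": "drive_tool", "body": {
  "claw": [1,1,1,1,1,1,1,1,1,1],
  "travel": [
    [0,0,-0.1],
    [0,0,-0.2],
    [0,0,-0.3],
    [0,0,-0.4],
    [0,0,-0.5],
    [0,0,-0.6],
    [0,0,-0.7],
    [0,0,-0.8],
    [0,0,-0.8],
    [0,0,-0.8]
  ],
  "yaw": [0,0,0,0,0,0,0,0,0,0]
}}

```text
time_s: 14.6
position: [582.9, -117.3, 212.5]
tool_rot: [0.0, 1.0, 0.013, 0.0]
ft_force: [-3.5, 0.4, 14.2]
gripper_width: 0.5
```

Call:
{"method": "drive_tool", "body": {
  "claw": [1,1,1,1,1,1,1,1,1,1],
  "travel": [
    [0,0,1],
    [0,0,4],
    [0,0,12],
    [0,0,25],
    [-10,0,35],
    [-40,10,35],
    [-70,35,35],
    [-90,65,35],
    [-103,95,35],
    [-103,123,35]
  ],
  "yaw": [0,0,0,0,0,0,0,0,7,14]
}}

```text
time_s: 15.6
position: [477.3, 6.4, 246.6]
tool_rot: [0.001, 0.991, 0.137, -0.0]
ft_force: [0.6, -0.0, -0.7]
gripper_width: 0.7
```

```bash
python3 look.py L5; python3 -c "
from h import *
print(get_state()['joint_positions'].round(2))
import pickle
for c,(x,y,w,h) in (('side',(290,170,90,130)),('top',(285,205,130,80))):
    p=pickle.load(open(f'L5_{c}.pkl','rb')); im=np.ascontiguousarray(p['pixels'])[...,::-1]
    cv2.imwrite(f'pics/L5{c}.png',cv2.resize(im[y:y+h,x:x+w],None,fx=6 if c=='top' else 4.5,fy=6 if c=='top' else 4.5,interpolation=cv2.INTER_CUBIC))
"
```

```text
15.7 [478.8   9.8 247.2] [0.2 0.6 0.3]
[ 0.58  0.23 -0.74  1.96  0.18  1.01 -1.54]
```

View pics/L5side.png

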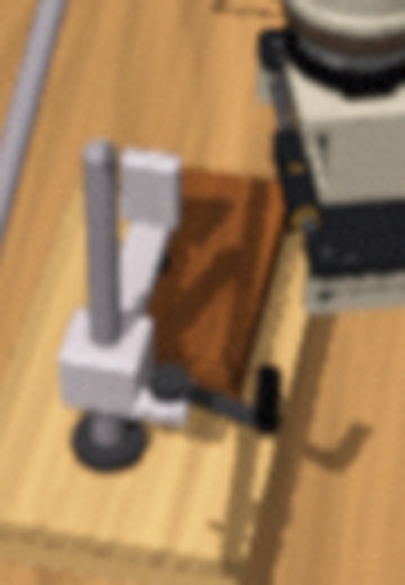

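View pics/L5top.png

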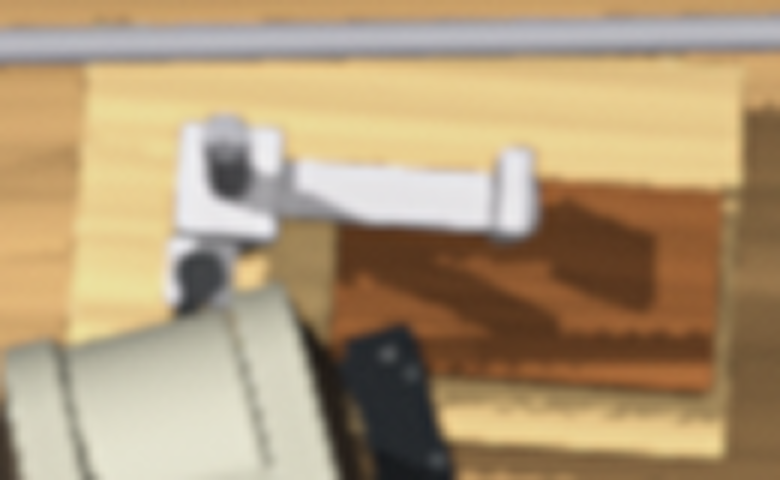

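```bash
python3 -c "
from h import *
import pickle
p=pickle.load(open('L5_side.pkl','rb'))
print(proj(p,[[511,35,175],[511,35,135],[511,35,160]]).round(1), atz(p,[(349.3,252.5)],175))"
```

```text
[[349.4 252.4]
 [348.8 262.8]
 [349.2 256.3]] [[511.07993341  35.44848156 175.        ]]
```

Call:
{"method": "drive_tool", "body": {
  "claw": [1,1,1,1,1,1,1,1,1,1],
  "travel": [
    [-2,-4,0],
    [-4,-6,0],
    [-4,-6,-5],
    [-4,-6,-15],
    [-4,-6,-30],
    [-4,-6,-45],
    [-4,-6,-60],
    [-4,-6,-70],
    [-4,-6,-80],
    [-4,-6,-80]
  ],
  "yaw": [7,14,21,28,31,31,31,31,31,31]
}}

```text
time_s: 16.7
position: [474.8, -0.3, 164.6]
tool_rot: [-0.001, 0.919, 0.395, -0.001]
ft_force: [0.2, 1.1, -0.3]
gripper_width: 0.3
```

```bash
python3 look.py L6
```

```text
16.8 [ 4.758e+02 -1.000e-01  1.659e+02] [-0.3  0.2 -0.1]
```

View pics/L6.png

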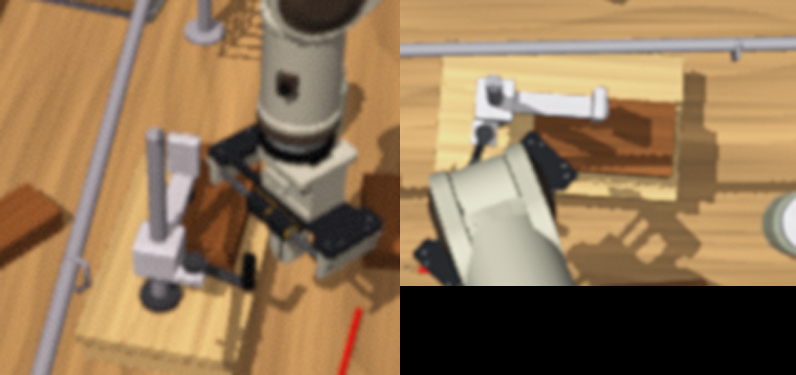

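Call:
{"method": "drive_tool", "body": {
  "claw": [1,1,1,1,1,1,1,1,1,1],
  "travel": [
    [10,12,0],
    [17,21,0],
    [19.5,25,0],
    [21,32,0],
    [22.6,39,0],
    [25.5,45,0],
    [29.3,51,0],
    [33,56,0],
    [38,61,0],
    [38,61,0]
  ],
  "yaw": [-4,-8,-9,-14,-19,-22,-24,-26,-28,-28]
}}

```text
time_s: 17.8
position: [513.6, 61.4, 166.1]
tool_rot: [-0.0, 0.987, 0.162, -0.0]
ft_force: [-0.2, 1.3, -0.4]
gripper_width: 0.2
```

```bash
python3 look.py L7
```

```text
17.9 [513.9  60.5 166.2] [-0.1 -0.5  2. ]
```

View pics/L7.png

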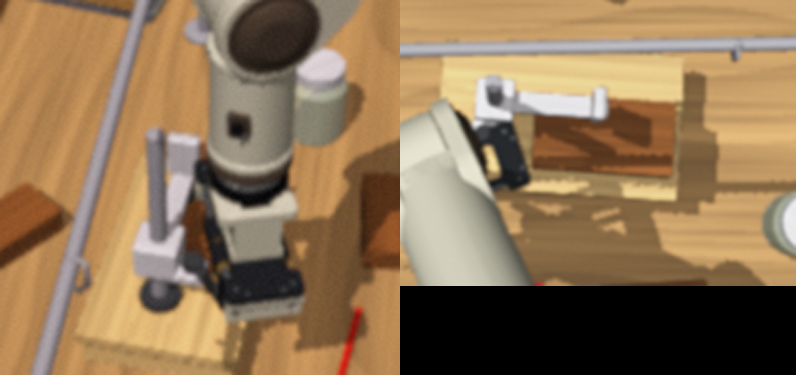

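Call:
{"method": "drive_tool", "body": {
  "claw": [1,1,1,1,1,1,1,1,1,1],
  "travel": [
    [5,4.5,0],
    [10.6,9,0],
    [14.5,11,0],
    [18.5,13,0],
    [22.5,15,0],
    [25.5,16,0],
    [28.5,17,0],
    [31,18,0],
    [33,18.5,0],
    [33,18.5,0]
  ],
  "yaw": [-2,-4,-6,-7,-8,-10,-12,-13,-14,-14]
}}

```text
time_s: 18.9
position: [547.1, 79.2, 166.0]
tool_rot: [-0.0, 0.999, 0.039, 0.0]
ft_force: [-0.7, 0.5, -0.7]
gripper_width: 0.5
```

Call:
{"method": "drive_tool", "body": {
  "claw": [1,1,1,1,1,1,1,1,1,1],
  "travel": [
    [0.5,0,0],
    [1,0,0],
    [1.5,0,0],
    [2,0,0],
    [2.5,0,0],
    [3,0,0],
    [3.5,0,0],
    [4,0,0],
    [4,0,0],
    [4,0,0]
  ],
  "yaw": [-0.5,-1,-1.5,-2,-2.5,-3,-3,-3,-3,-3]
}}

```text
time_s: 19.9
position: [550.8, 79.3, 165.9]
tool_rot: [-0.0, 1.0, 0.013, 0.0]
ft_force: [-0.5, 1.1, 0.4]
gripper_width: 0.5
```

```bash
python3 look.py L8;python3 -c "
from h import *
import pickle
p=pickle.load(open('L8_side.pkl','rb')); im=np.ascontiguousarray(p['pixels'])[...,::-1]
cv2.imwrite('pics/L8s.png',cv2.resize(im[180:300,270:390],None,fx=4.8,fy=4.8,interpolation=cv2.INTER_CUBIC))"
```

```text
20.0 [550.8  79.3 166. ] [-1.2  1.5  0.4]
```

View pics/L8s.png

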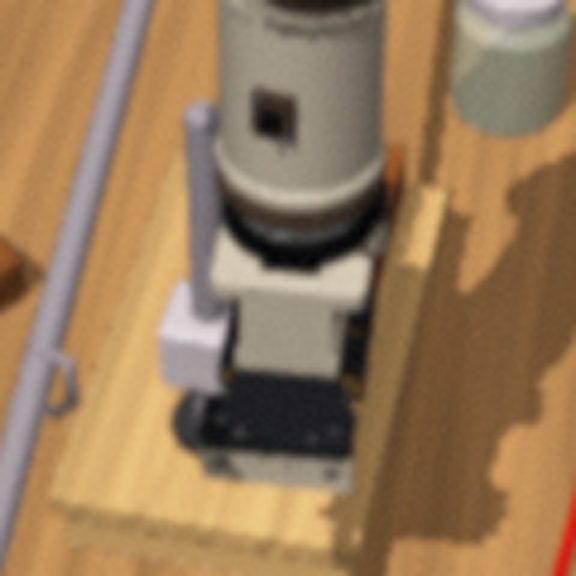

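View pics/L8.png

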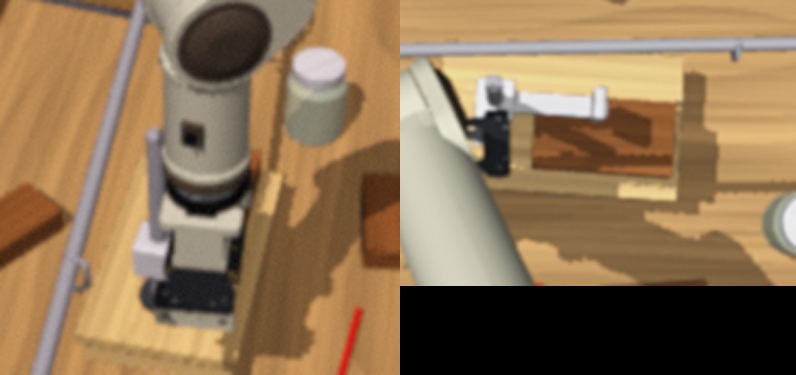

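Call:
{"method": "drive_tool", "body": {
  "claw": [1,1,1,1,1,1,1,1,1,1],
  "travel": [
    [0.5,0,0],
    [1,0,0],
    [1.5,0,0],
    [2,0,0],
    [2.3,0,0],
    [2.6,0,0],
    [3,0,0],
    [3,0,0],
    [3,0,0],
    [3,0,0]
  ],
  "yaw": [0,0,0,0,0,0,0,0,0,0]
}}

```text
time_s: 21.0
position: [553.8, 79.2, 165.9]
tool_rot: [0.0, 1.0, 0.013, 0.0]
ft_force: [-1.9, 1.4, 0.0]
gripper_width: 0.5
```

Call:
{"method": "drive_tool", "body": {
  "claw": [1,1,1,1,1,1,1,1,1,1],
  "travel": [
    [0.3,0,0],
    [0.6,0,0],
    [0.9,0,0],
    [1.2,0,0],
    [1.5,0,0],
    [1.8,0,0],
    [2,0,0],
    [2,0,0],
    [2,0,0],
    [2,0,0]
  ],
  "yaw": [0,0,0,0,0,0,0,0,0,0]
}}

```text
time_s: 22.0
position: [554.4, 79.3, 165.8]
tool_rot: [0.0, 1.0, 0.013, -0.001]
ft_force: [-7.5, 1.1, 4.2]
gripper_width: 0.6
```

Call:
{"method": "drive_tool", "body": {
  "claw": [1,1,1,1,1,1,1,1,1,1],
  "travel": [
    [-2,0,0],
    [-10,0,0],
    [-30,0,0],
    [-55,0,10],
    [-70,15,40],
    [-80,40,80],
    [-80,80,120],
    [-80,120,150],
    [-80,160,150],
    [-80,200,150]
  ],
  "yaw": [0,0,0,0,0,0,0,0,0,0]
}}

```text
time_s: 23.0
position: [477.0, 281.0, 318.4]
tool_rot: [-0.001, 1.0, 0.013, 0.003]
ft_force: [0.3, 0.7, -0.5]
gripper_width: 0.4
```

```bash
python3 look.py L9;python3 -c "
from h import *
import pickle
for c,(x,y,w,h) in (('side',(280,170,90,130)),('top',(285,205,130,80))):
    p=pickle.load(open(f'L9_{c}.pkl','rb')); im=np.ascontiguousarray(p['pixels'])[...,::-1]
    f=6 if c=='top' else 4.5
    cv2.imwrite(f'pics/L9{c}.png',cv2.resize(im[y:y+h,x:x+w],None,fx=f,fy=f,interpolation=cv2.INTER_CUBIC))
"
```

```text
23.1 [474.3 285.6 317. ] [ 0.1 -0.7 -0.4]
```

View pics/L9side.png

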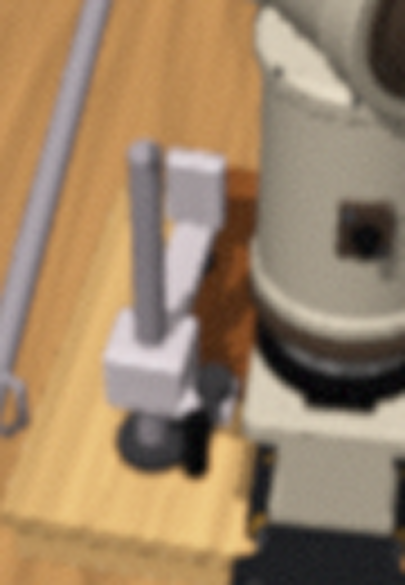

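View pics/L9top.png

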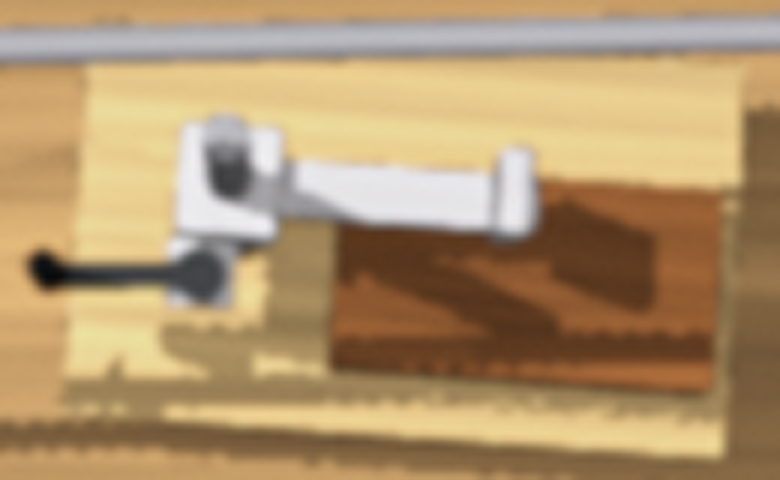

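View pics/L9.png

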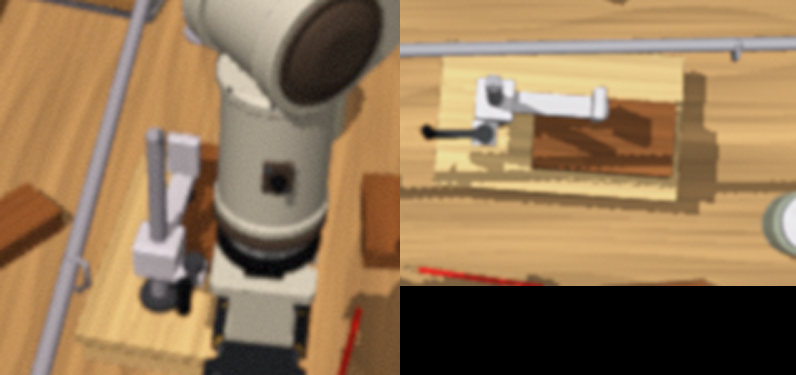

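Call:
{"method": "drive_tool", "body": {
  "claw": [1,1,1,1,1,1,1,1,1,1],
  "travel": [
    [0,0,0],
    [0,0,0],
    [0,0,0],
    [0,0,0],
    [0,0,0],
    [0,0,0],
    [0,0,0],
    [0,0,0],
    [0,0,0],
    [0,0,0]
  ],
  "yaw": [0,0,0,0,0,0,0,0,0,0]
}}

```text
time_s: 24.1
position: [475.7, 279.2, 315.9]
tool_rot: [0.0, 1.0, 0.013, -0.0]
ft_force: [-0.3, -0.1, -0.2]
gripper_width: 0.7
```

```bash
python3 -c "
from cell import *
s=get_state();print(s['time_s'],s['ft_force'],abs(s['joint_vel']).max());print(sign_off())"
```

```text
24.1 [-0.32175812 -0.08044802 -0.21121269] 0.001857781650147145
the job is handed in; nothing more can be done
None
```

I pushed the lid shut, lowered the stop onto it, swung the lever clockwise to its end, and handed the job in at 24.1 s of the 72 s allowed. The hand-in gives no verdict.

- **Lid:** I shut it with one open finger at its right end while the stop was still up. It stopped with the fingertip about 98 mm above the table, where the shut lid's top should be, with 13.6 N on the wrist.
- **Stop:** The moves only allow a downward-pointing tool, so I could not grip the fin with a tilted one. I pressed on the front edge of the fin's top instead, just short of the rail. The wrist read about 4–5 N while it slid and 14 N pressed on the lid, so I put the foot at about 9 N, well under the 35 N limit.
- **Lever:** I pushed the knob round with closed fingers until the force rose to 7.5 N at the end stop.

**Last checks:** The final pictures show the lever pointing along the stand's +y, the lid shut, and the stop in the same place as before I turned the lever. The pictures show no shift of the case. The arm was clear, at rest and with no load.

I could not measure the foot's contact force after letting go; I only expect it to hold from the slide's friction. I did not look separately at the eraser at the end. The jar showed in the last views and the pencil partly.

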